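Ease the rack press back one notch

TASK

Ease the ham press back by one notch, using only a fingertip. Lift the red ratchet pawl by its peg, up and over, until it lies back on its rest, push a spoke of the star handle so that the wheel goes backward one notch (its top away from the robot), then tip the pawl over again so that it drops fully into the new notch. Do not let the wheel run two notches back or wind it on a notch, and leave the things that stand on the counter where they are.

Things in the scene. Friction and masses are not known exactly. Their poses are not given: they have to be found in the camera images.
- press: white and steel bench press bolted to the counter: rack and press plate over a long aluminium mould, worked by a cross shaft. Origin: centre of the 280 x 200 mm base, on the counter. x points away from the robot (within 14 degrees), y along the shaft from ratchet wheel to star handle, z up. Gearbox: x -38 to 58, y -78 to 78 mm, 225 mm high; the rack at x = y = 0 rises to 360 mm
- shaft (a point): middle of the shaft, on its axis, at 22, 0, 190 mm in the press frame; the shaft runs along press y. It carries, at y = -95 mm, the dark steel ratchet wheel (12 mm thick, 10 teeth, 118 mm across the tips, 96 mm at the roots) and, at y = 112 mm, the star handle
- wheel (a joint): turn of ratchet wheel, shaft and star handle, rad; grows backward (top away from the robot, press +x). One notch is 0.628. Starts between -0.16 and -0.04. Stiff (0.4 N m), stays where it is left. With the pawl in, it goes back only to about 0; forward of -0.2 a tooth raises the pawl. Between 0.43 and 0.62 the pawl can fall to the bottom of the next notch; past that it lands on a tooth
- pawl (a joint): angle of the red pawl about its pivot, rad: about 0 at the bottom of a notch, 0.2 on a tooth's top; grows as the peg goes up and over towards press +x; 0.95 is top dead centre; at 1.35 it lies back on its rest pin and stays. Only its weight (about 0.16 kg) moves it: let go below 0.9 it drops onto the wheel
- pivot (a point): the pawl's pivot axis (along press y), in the mid-plane of the ratchet wheel: at 108, -95, 206 mm in the press frame
- peg (a point): black round finger peg on the pawl near its nose, 12 mm thick, axis along press y, free from y = -101 to -150 mm; this point is on its axis at y = -126 mm. It circles 47 mm around the pivot: seated it is 38 mm nearer the robot than the pivot and 28 mm above it, laid back 19 mm beyond and 43 mm above. Nothing stands under it but the base and the counter
- ball_a (a point): centre of a black ball (28 mm) on the end of one of the star handle's four spokes, 115 mm from the shaft axis and 90 degrees apart, at press y = 112 mm; the spokes are 12 mm thick. The star is clamped tight on the shaft, at any angle, and turns with the wheel
- ball_b (a point): centre of a black ball (28 mm) on the end of one of the star handle's four spokes, 115 mm from the shaft axis and 90 degrees apart, at press y = 112 mm; the spokes are 12 mm thick. The star is clamped tight on the shaft, at any angle, and turns with the wheel
- ball_c (a point): centre of a black ball (28 mm) on the end of one of the star handle's four spokes, 115 mm from the shaft axis and 90 degrees apart, at press y = 112 mm; the spokes are 12 mm thick. The star is clamped tight on the shaft, at any angle, and turns with the wheel
- ball_d (a point): centre of a black ball (28 mm) on the end of one of the star handle's four spokes, 115 mm from the shaft axis and 90 degrees apart, at press y = 112 mm; the spokes are 12 mm thick. The star is clamped tight on the shaft, at any angle, and turns with the wheel
- sauce: red squeeze sauce bottle with a white cap, 54 mm wide, 170 mm tall, stands on the counter just outside the peg; origin under its centre
- beaker: steel beaker, 72 mm wide, 85 mm tall, stands on the counter just outside the star handle; origin under its centre
- tub: white plastic food tub, 110 x 160 x 65 mm, open; origin under its centre
- bowl: steel bowl, 170 mm wide, 70 mm tall; origin under its centre
- jar: amber glass jar with a yellow lid, 60 mm wide, 90 mm tall; origin under its centre
- spray: purple spray bottle with white and blue head, 80 mm wide, 213 mm tall; origin under its centre

How it is judged:
On the way, in this order (a step that is already met when the one before it is completed fails the run):
1. the pawl lies back on its rest, the wheel still in its first notch (value of joint pawl above 1.2 rad and value of joint wheel between -0.5 and 0.2 rad), for 0.2 s.
2. the wheel has gone backward to the next notch, the pawl still laid back (value of joint pawl above 1.1 rad and value of joint wheel between 0.38 and 0.66 rad), for 0.2 s.
At the end, for the whole second after the job is handed in: the pawl is down at the bottom of the next notch (pawl below 0.05 rad), the wheel one notch back (0.38 to 0.66 rad), both at rest, and the robot is clear (value of joint pawl below 0.05 rad and value of joint wheel between 0.38 and 0.66 rad and velocity of joint wheel between -0.05 and 0.05 rad/s and velocity of joint pawl between -0.1 and 0.1 rad/s); the robot touches nothing.
It fails at once if the wheel ran back two notches or was wound forward a notch (value of joint wheel above 1.05 rad or value of joint wheel below -0.58 rad).
It fails at once if something on the counter was pushed more than 30 mm, lifted or knocked over (distance of any of sauce, beaker, tub, bowl, jar, spray from where it was at the start of the episode above 0.03 m or angle between any of sauce, beaker, tub, bowl, jar, spray's own z axis and vertical above 0.4 rad).
It also fails if it takes over 58 s, if anything falls off the work surface, if the arm or the gripper's body presses on something with over 40 N, if the wrist force passes 120 N, or if a joint passes its speed limit or range.

ROBOT

A 6-joint arm with a two-finger parallel gripper is mounted at the origin on the work surface. World frame = base frame: x ahead of the robot, y to its left, z up, the work surface at z = 0. Lengths are in m, angles in rad, forces in N, time in s.
With the tool pointing down it reaches from about 0.325 to 0.85 m from the base axis. Payload 4.4 kg.
Tool frame: the origin (TCP) lies at the very end of the fingers, on their centre line; the grasp point (between the pads) lies 19 mm behind it; z points along the fingers, y is the line along which they close (so a half turn about z gives the same grasp; the last joint's range is limited). The gripper opens to 94 mm and grips with 3 to 60 N. Pads are 16 mm wide; open, the fingers measure 119 mm over their backs; the gripper's body (75 mm by 177 mm) begins 78 mm behind the grasp point.
Start: joints at [1.097, 0.207, 1.542, -0, 1.393, -0.15], TCP at [0.183, 0.545, 0.205] pointing down, gripper open.
Joint ranges: [-2.73, 2.73], [-0.86, 2.22], [0.23, 2.46], [-1.11, 4.25], [0.08, 2.63], [-2.82, 2.82]. Speed limits (rad/s): [2.79, 2.79, 3.14, 3.14, 3.14, 3.14].

INTERFACE

Orientations are given as [roll, pitch, yaw] about the fixed x, y, z axes, in that order (R = Rz(yaw) Ry(pitch) Rx(roll)).
In Python, from bench import bot gives the robot as it stands. The module is installed in compiled form; this text tells all that it offers.
- The arm moves only by the tool drive_tool, never from a script. Its argument "commands" is a list of rows, each a list of 6 numbers: the shift along the world's x, y, z as a fraction of full scale, then the turn, a rotation vector about the world's x, y, z as a fraction of full scale. In form: [[x, y, z, wx, wy, wz], ...]. A call has 1 to 20 rows; each row shifts and turns the commanded pose from where the row before left it; what a row does not reach is not made up. Full scale, the value 1, is 2.5 cm for a shift and 6 degrees for a turn. A row lasts 1/12 s, in which the tool goes at most 41.7 mm and 7.16 degrees, less where a joint would pass 70% of its speed; a pose out of reach is approached as far as the arm can. A call with a number of a shift or a turn outside -1 to 1 is refused whole. A call with a gripper value outside its range is refused whole. "grip" is the opening, from 0 (shut) to 1 (fully open), set as the call begins (left out, the last holds). The fingers move at their own pace and stop on an object; the grip force is fixed at half the most. Time passes only in rows, so rows that do not move let the fingers close. It gives the time, the measured TCP pose, the force, the opening and the grip force at its end, in the units of the state.
- bot.observe(): the state, without advancing time (a new reading comes with each control period).
- bot.capture(name): name is "scene" or "top" or "wrist"; returns the picture (420x560x3 uint8, blue, green, red); there is no depth.
- bot.camera_info(name): a dict with "fx", "fy", "cx", "cy" (pixels), "world_from_camera" (4x4, takes a point from camera to world coordinates). Camera axes: x right, y up, looking along -z (the intrinsics and any distortion apply to the point x, -y, -z); pixel columns grow to the right and rows downward; lengths in m; the calibration is good to about 2 mm. A picture is of the moment at which its call begins: read the wrist's pose just before it. camera_info takes no time and is no camera call; for the wrist camera it gives the pose at the moment of the call.
- bot.close_job(): hands the job in; it is judged then, once.
Trained networks look in the newest picture that a camera, given by its name, has taken for a name from the list of things; names that differ only in an ending like _2 or _b are one class to them, and where a whole thing is asked for, a point or a joint stands for the part that bears it (a point fixed in the world has none). Each returns a list of dicts, best first, with "confidence" (0 to 1); they miss things now and then, are a little off and sometimes report something else, mostly with a low value. They report only what shows in the picture. A call takes as long as a camera call.
- bot.trace(thing, camera): "pixels" (420x560 bool, what is visible of it) and "bbox" ([left, top, width, height] in pixels, round what is visible of it).
- bot.spot_point(thing, camera): "xy" ([column, row] in pixels: a listed point, or the origin of a listed thing).
The state is a dict: "time": time; "q": joint angles; "qvel": joint speeds; "effort": joint torques, N m; "tcp_pos": TCP position; "eef_rot": TCP orientation; "ft_force": force on the tool from outside, world axes, zero at the start; "moment": the same for the moment, N m; "opening": finger opening in m; "finger_force": force on a finger pad.
Only numpy, scipy, OpenCV 4.12 (cv2) and the standard library are available. Lean on these libraries where they do the work, as an engineer would, in place of code of your own. Each camera call takes 0.05 s, during which the arm holds its last target. There are 200 camera calls.

## Working session

There is one attempt and no reset: what is moved stays moved. The work goes in short steps, Python scripts to look and compute and a tool call to move; the robot and the scene stay as the last step left them, time stands still between calls to the robot, and variables do not carry over. Pictures are saved under pics/ and viewed, at most 10 in all, crops included, and the job is handed in when it is done.

Besides the shell and the picture viewer there is one more tool, called after "Call:" by a JSON object that holds its "api" and its "payload". drive_tool: Moves the arm, as the interface text tells. Shift numbers are shares of 2.5 cm and turn numbers shares of 6 degrees, none past 1 either way. Its arguments: {"type":"object","properties":{"commands":{"type":"array","items":{"type":"array","items":{"type":"number","minimum":-1,"maximum":1}}},"grip":{"type":"number"}},"required":["commands"]}

```bash
mkdir -p pics; python3 - <<'E'
from bench import bot
import cv2,numpy as np
a=bot.capture("scene");b=bot.capture("top")
cv2.imwrite("pics/a.png",a);cv2.imwrite("pics/b.png",b)
for c in("scene","top"):
    i=bot.camera_info(c);print(c,{k:(np.round(v,4).tolist()) for k,v in i.items() if not isinstance(v,str)})
    for t in("press","shaft","pivot","peg","ball_a","sauce","beaker","tub","bowl","jar","spray"):
        print(t,[(np.round(r["xy"]).tolist(),round(r["confidence"],2)) for r in bot.spot_point(t,c)][:5])
o=bot.observe();print(o["time"],o["tcp_pos"],o["eef_rot"],o["opening"])
E
```

```text
scene {'fx': 381.5811, 'fy': 381.5811, 'cx': 283.1234, 'cy': 214.8469, 'world_from_camera': [[0.6726, -0.4402, 0.5949, 1.2462], [0.74, 0.3897, -0.5482, -0.6779], [0.0095, 0.8089, 0.5879, 0.9081], [0.0, 0.0, 0.0, 1.0]]}
press [([296.0, 255.0], 0.73), ([286.0, 225.0], 0.25)]
shaft [([304.0, 216.0], 0.94)]
pivot [([307.0, 234.0], 0.77)]
peg [([286.0, 226.0], 0.51)]
ball_a [([333.0, 174.0], 0.85), ([303.0, 186.0], 0.81), ([353.0, 221.0], 0.7), ([322.0, 222.0], 0.58)]
sauce [([249.0, 279.0], 0.83)]
beaker [([354.0, 237.0], 0.59)]
tub [([154.0, 329.0], 0.96)]
bowl [([371.0, 204.0], 0.76), ([334.0, 175.0], 0.69)]
jar [([380.0, 230.0], 0.86)]
spray [([219.0, 350.0], 0.63)]
top {'fx': 465.7113, 'fy': 465.7113, 'cx': 267.6973, 'cy': 214.9583, 'world_from_camera': [[0.0113, 0.9882, -0.1525, 0.3393], [-0.9999, 0.0117, 0.002, -0.0067], [0.0038, 0.1524, 0.9883, 1.4381], [0.0, 0.0, 0.0, 1.0]]}
press [([251.0, 223.0], 0.79), ([203.0, 246.0], 0.55)]
shaft [([247.0, 204.0], 0.66)]
pivot [([418.0, 238.0], 0.66), ([278.0, 169.0], 0.57), ([203.0, 166.0], 0.3)]
peg [([290.0, 184.0], 0.69), ([203.0, 246.0], 0.47)]
ball_a [([204.0, 171.0], 0.72), ([210.0, 218.0], 0.72), ([202.0, 248.0], 0.66), ([199.0, 191.0], 0.58)]
sauce [([321.0, 222.0], 0.54), ([107.0, 227.0], 0.49)]
beaker [([180.0, 201.0], 0.76)]
tub [([416.0, 239.0], 0.62)]
bowl [([108.0, 231.0], 0.77)]
jar [([139.0, 185.0], 0.96)]
spray [([386.0, 182.0], 0.79)]
1.2 [0.18294412 0.54513958 0.20546313] [ 3.14155091e+00 -7.41376238e-06  2.81783219e+00] 0.09394823790204421
```

```bash
cat > h.py <<'E'
import numpy as np
from bench import bot
def ray(c,uv,i=None):
    i=i or bot.camera_info(c);M=np.array(i["world_from_camera"])
    d=M[:3,:3]@np.array([(uv[0]-i["cx"])/i["fx"],-(uv[1]-i["cy"])/i["fy"],-1]);return M[:3,3],d/np.linalg.norm(d)
def tri(a,b):
    (p,d),(q,e)=a,b
    s=np.linalg.lstsq(np.stack([d,-e],1),q-p,rcond=None)[0]
    x,y=p+s[0]*d,q+s[1]*e;return (x+y)/2,np.linalg.norm(x-y)
def atz(r,z): return r[0]+r[1]*(z-r[0][2])/r[1][2]
def proj(c,P,i=None):
    i=i or bot.camera_info(c);M=np.array(i["world_from_camera"]);q=M[:3,:3].T@(np.array(P)-M[:3,3])
    return np.array([i["cx"]-i["fx"]*q[0]/q[2],i["cy"]+i["fy"]*q[1]/q[2]])
E
python3 - <<'E'
from h import *
import itertools
S=dict(shaft=(304,216),pivot=(307,234),peg=(286,226),sauce=(249,279),beaker=(354,237),tub=(154,329),bowl=(371,204),jar=(380,230),spray=(219,350),press=(296,255))
T=dict(shaft=(247,204),pivot=(278,169),peg=(290,184),sauce=(321,222),beaker=(180,201),tub=(416,239),bowl=(108,231),jar=(139,185),spray=(386,182),press=(251,223))
for k in S:
    p,e=tri(ray("scene",S[k]),ray("top",T[k]));print(k,p.round(3),round(e,4))
for s in [(333,174),(303,186),(353,221),(322,222)]:
  for t in [(204,171),(210,218),(202,248),(199,191)]:
    p,e=tri(ray("scene",s),ray("top",t))
    if e<.02: print(s,t,p.round(3),round(e,4))
import cv2
a=cv2.imread("pics/a.png");b=cv2.imread("pics/b.png")
cv2.imwrite("pics/c.png",cv2.resize(a[120:320,180:430],None,fx=3,fy=3,interpolation=cv2.INTER_CUBIC))
cv2.imwrite("pics/d.png",cv2.resize(b[110:310,150:400],None,fx=3,fy=3,interpolation=cv2.INTER_CUBIC))
E
```

```text
shaft [0.562 0.047 0.182] 0.0031
pivot [ 0.655 -0.036  0.208] 0.0015
peg [ 0.607 -0.071  0.228] 0.0089
sauce [ 0.538 -0.172  0.026] 0.0027
beaker [ 0.606  0.27  -0.001] 0.0094
tub [ 0.49  -0.476 -0.007] 0.0071
bowl [ 0.511  0.492 -0.001] 0.017
jar [ 0.648  0.394 -0.005] 0.0127
spray [ 0.672 -0.382 -0.002] 0.0024
press [ 0.535  0.042 -0.002] 0.0005
(333, 174) (199, 191) [0.572 0.161 0.299] 0.0046
(303, 186) (202, 248) [0.439 0.164 0.191] 0.0043
(353, 221) (204, 171) [0.662 0.173 0.155] 0.0019
(322, 222) (210, 218) [0.538 0.161 0.087] 0.0041
```

View pics/c.png

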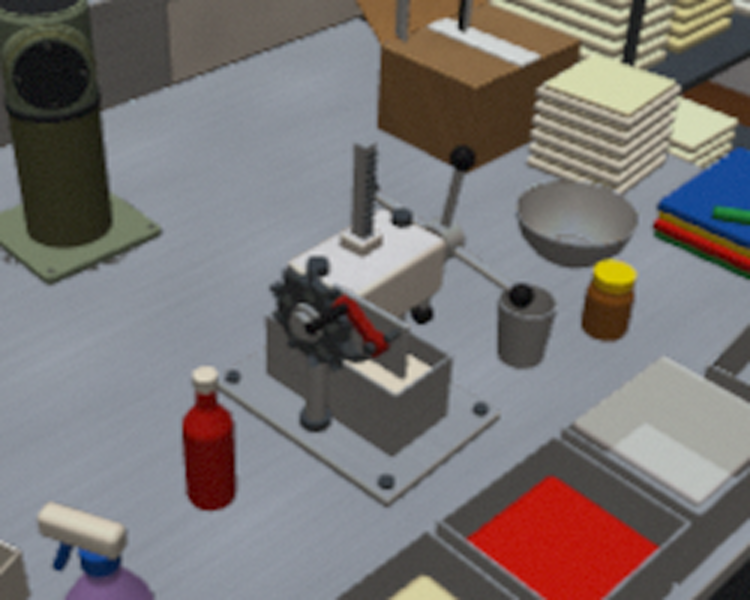

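View pics/d.png

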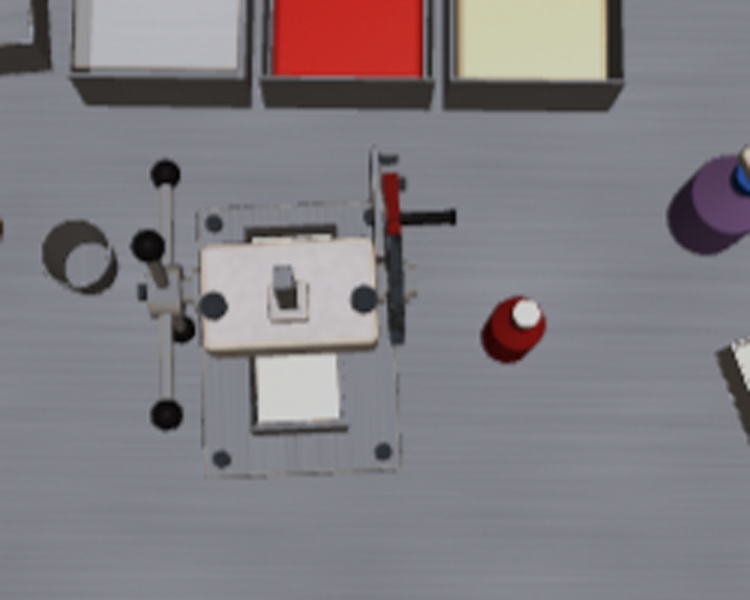

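```bash
cat > fit.py <<'E'
from h import *
from scipy.optimize import least_squares
I={c:bot.camera_info(c) for c in("scene","top")}
def W(p,P):
    c,s=np.cos(p[2]),np.sin(p[2]);return np.array([p[0]+c*P[0]-s*P[1],p[1]+s*P[0]+c*P[1],P[2]])
def ball(p,k):
    t=p[3]+k*np.pi/2;return W(p,[.022+.115*np.sin(t),.112,.19+.115*np.cos(t)])
def pg(a):
    t=np.arctan2(28,-38)-a;return [.108+.047*np.cos(t),-.126,.206+.047*np.sin(t)]
E
python3 - <<'E'
from fit import *
O=[("scene",(304,216),[.022,0,.19]),("top",(247,204),[.022,0,.19]),("scene",(307,234),[.108,-.095,.206]),("top",(278,169),[.108,-.095,.206]),
("scene",(286,226),pg(0)),("top",(292,182),pg(0)),("scene",(296,255),[0,0,0]),("top",(251,223),[0,0,0])]
B=[(0,(333,174),(199,191)),(3,(303,186),(202,248)),(1,(353,221),(204,171)),(2,(322,222),(210,218))]
def f(p):
    r=[proj(c,W(p,P),I[c])-uv for c,uv,P in O]
    for k,s,t in B: r+=[proj("scene",ball(p,k),I["scene"])-s,proj("top",ball(p,k),I["top"])-t]
    return np.concatenate(r)
s=least_squares(f,[.54,.045,.03,.08],loss="soft_l1")
p=s.x;print(p.round(4));print(f(p).reshape(-1,2).round(1).tolist())
np.save("p.npy",p)
for n,P in(("shaft",[.022,0,.19]),("pivot",[.108,-.095,.206]),("peg",pg(0)),("peg back",pg(1.35))):print(n,W(p,P).round(4))
for k in range(4):print(k,ball(p,k).round(4))
E
```

```text
[0.538  0.0481 0.0569 0.1582]
[[0.8, -2.6], [-0.7, 0.5], [-1.7, 0.5], [1.7, 1.8], [2.8, -0.1], [0.5, -0.4], [1.9, -0.7], [-1.9, -0.9], [1.0, -1.6], [-0.0, 0.3], [-0.8, -3.2], [3.3, -0.5], [0.6, -2.8], [0.9, -3.6], [-1.5, 2.1], [0.2, 0.9]]
shaft [0.5599 0.0494 0.19  ]
pivot [ 0.6512 -0.0406  0.206 ]
peg [ 0.6152 -0.0737  0.2339]
peg back [ 0.6719 -0.0705  0.249 ]
0 [0.5717 0.1622 0.3036]
1 [0.667  0.1676 0.1719]
2 [0.5355 0.1602 0.0764]
3 [0.4402 0.1547 0.2081]
```

Call:
{"api": "drive_tool", "payload": {"commands": [[0.33,-0.97,0.02,0,0,0.18],[0.33,-0.97,0.02,0,0,0.18],[0.33,-0.97,0.02,0,0,0.18],[0.33,-0.97,0.02,0,0,0.18],[0.33,-0.97,0.02,0,0,0.18],[0.33,-0.97,0.02,0,0,0.18],[0.33,-0.97,0.02,0,0,0.18],[0.33,-0.97,0.02,0,0,0.18],[0.33,-0.97,0.02,0,0,0.18],[0.33,-0.97,0.02,0,0,0.18],[0.33,-0.97,0.02,0,0,0.18],[0.33,-0.97,0.02,0,0,0.18],[0.33,-0.97,0.02,0,0,0.18],[0.33,-0.97,0.02,0,0,0.18],[0.33,-0.97,0.02,0,0,0.18],[0.33,-0.97,0.02,0,0,0.18],[0.33,-0.97,0.02,0,0,0.18],[0.33,-0.97,0.02,0,0,0.18],[0.33,-0.97,0.02,0,0,0.18],[0.33,-0.97,0.02,0,0,0.18]], "grip": 0}}

```text
time: 2.87
tcp_pos: [0.3482, 0.0589, 0.2158]
eef_rot: [-3.142, 0.001, -3.088]
ft_force: [1.1, 0.2, 0.1]
opening: 0.0004
finger_force: 0.0
```

Call:
{"api": "drive_tool", "payload": {"commands": [[0.5,-0.95,0,0,0,0],[0.8,-0.95,0,0,0,0],[1,-0.95,0,0,0,0],[1,-0.95,0,0,0,0],[1,-0.95,0,0,0,0],[1,-0.95,0,0,0,0],[1,0,0,0,0,0],[1,0,0,0,0,0],[0.7,0,0,0,0,0],[0,0,0,0,0,0]]}}

```text
time: 3.7
tcp_pos: [0.5505, -0.0829, 0.2152]
eef_rot: [-3.141, 0.001, -3.088]
ft_force: [0.1, 0.1, 0.2]
opening: 0.0003
finger_force: 0.0
```

```bash
python3 - <<'E'
from fit import *
import cv2
p=np.load("p.npy")
print(bot.observe()["tcp_pos"],bot.observe()["ft_force"])
i=bot.camera_info("wrist");a=bot.capture("wrist");b=bot.capture("scene");t=bot.capture("top")
for n,P in(("pivot",[.108,-.095,.206]),("peg",pg(0))):
    print(n,[(np.round(r["xy"],1).tolist(),round(r["confidence"],2)) for r in bot.spot_point(n,"wrist")][:3],"pred",proj("wrist",W(p,P),i).round(1))
cv2.circle(a,tuple(int(v) for v in proj("wrist",W(p,pg(0)),i)),3,(0,255,0),1)
m=np.hstack([a,cv2.resize(b[160:300,220:370],(450,420))])
cv2.imwrite("pics/e.png",cv2.resize(m,(800,332)))
E
```

```text
[ 0.55053654 -0.08289258  0.21518979] [0.05367919 0.11430522 0.21484358]
pivot [([40.5, 258.8], 0.27)] pred [335.2 385. ]
peg [([291.0, 367.4], 0.72)] pred [289.9 366.6]
```

View pics/e.png

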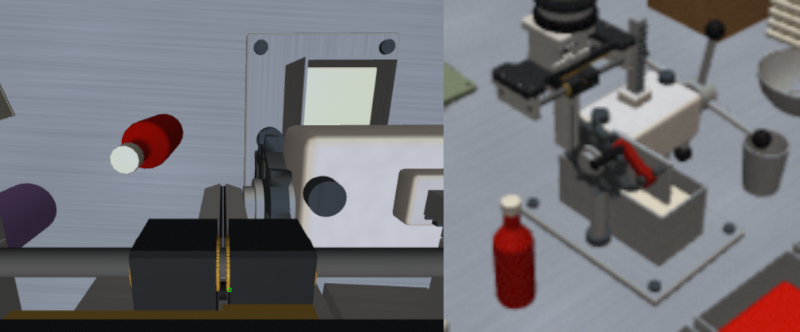

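Call:
{"api": "drive_tool", "payload": {"commands": [[0.8,0,0,0,0,0],[0.8,0,0,0,0,0],[0.4,0,0,0,0,0],[0.4,0,0,0,0,0],[0.4,0,0,0,0,0],[0.4,0,0.1,0,0,0],[0.4,0,0.2,0,0,0],[0.3,0,0,0,0,0],[0,0,0,0,0,0]]}}

```text
time: 4.7
tcp_pos: [0.6461, -0.0811, 0.2273]
eef_rot: [3.141, 0.006, -3.088]
ft_force: [-1.2, 0.2, -0.7]
opening: 0.0009
finger_force: 0.0
```

```bash
python3 - <<'E'
from fit import *
import cv2
p=np.load("p.npy")
b=bot.capture("scene")
print([(np.round(r["xy"],1).tolist(),round(r["confidence"],2)) for r in bot.spot_point("peg","scene")][:3],[(a,proj("scene",W(p,pg(a)),I["scene"]).round(1)) for a in(0,.6,.95,1.35)])
cv2.imwrite("pics/f.png",cv2.resize(b[160:300,220:370],(600,560),interpolation=cv2.INTER_CUBIC))
E
```

```text
[([298.2, 227.4], 0.53)] [(0, array([288.8, 225.9])), (0.6, array([294.6, 224.8])), (0.95, array([298.8, 226.5])), (1.35, array([303.6, 230.5]))]
```

View pics/f.png

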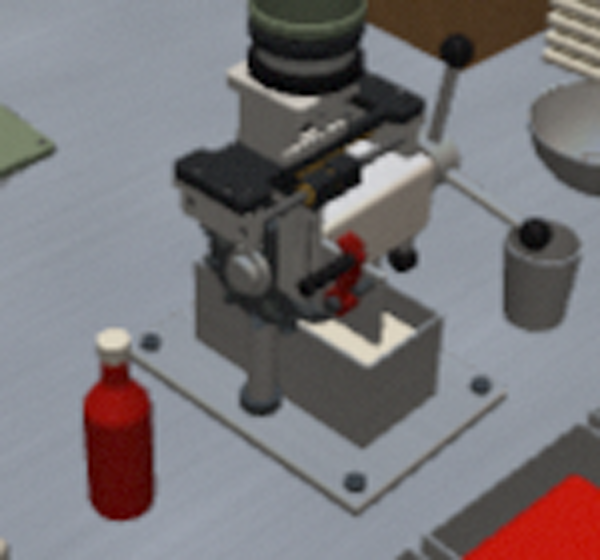

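Call:
{"api": "drive_tool", "payload": {"commands": [[0.25,0,0,0,0,0],[0.2,0,0,0,0,0],[0,0,0,0,0,0],[0,0,0,0,0,0]]}}

```text
time: 5.13
tcp_pos: [0.6548, -0.0826, 0.2217]
eef_rot: [3.141, -0.006, -3.089]
ft_force: [-5.6, 0.2, 3.2]
opening: 0.0002
finger_force: 2.8
```

```bash
python3 - <<'E'
from fit import *
print(bot.observe()["ft_force"])
b=bot.capture("scene")
print([(np.round(r["xy"],1).tolist(),round(r["confidence"],2)) for r in bot.spot_point("peg","scene")][:3])
E
```

```text
[-5.63982234  0.16138032  3.15509302]
[([353.8, 235.2], 0.74), ([302.2, 230.2], 0.64), ([154.5, 330.9], 0.35)]
```

Call:
{"api": "drive_tool", "payload": {"commands": [[-0.4,0,0,0,0,0],[-0.8,0,0,0,0,0],[-0.8,0,0.6,0,0,0],[0,0,1,0,0,0],[0,0,1,0,0,0]]}}

```text
time: 5.65
tcp_pos: [0.6048, -0.0823, 0.286]
eef_rot: [3.14, -0.005, -3.089]
ft_force: [-0.3, 0.1, 0.9]
opening: 0.0008
finger_force: 0.0
```

```bash
python3 - <<'E'
from fit import *
import cv2
b=bot.capture("scene")
print([(np.round(r["xy"],1).tolist(),round(r["confidence"],2)) for r in bot.spot_point("peg","scene")][:3])
cv2.imwrite("pics/g.png",cv2.resize(b[160:300,220:370],(600,560),interpolation=cv2.INTER_CUBIC))
E
```

```text
[([301.9, 231.4], 0.62)]
```

View pics/g.png

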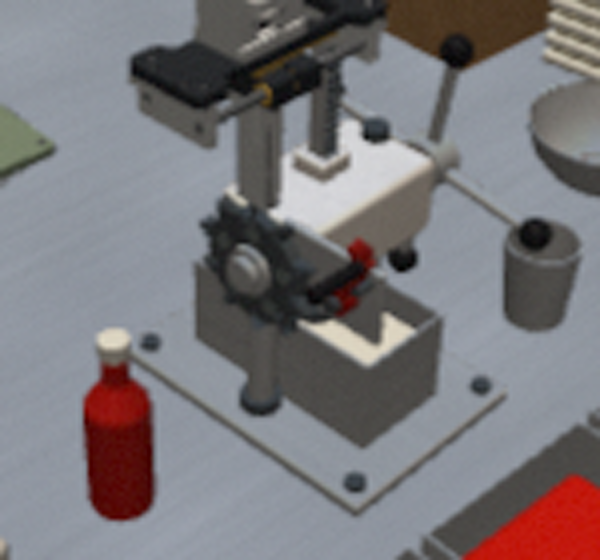

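Call:
{"api": "drive_tool", "payload": {"commands": [[-1,0.6,0,0,0,0],[-1,0.6,0,0,0,0],[-1,0.6,0,0,0,0],[-1,1,0,0,0,0],[-1,1,0,0,0,0],[0,1,0,0,0,0],[0,1,0,0,0,0],[0,1,0,0,0,0],[0,1,0,0,0,0],[0,1,0,0,0,0],[0,1,0,0,0,0],[0,0,-0.6,0,0,0],[0,0,0,0,0,0]]}}

```text
time: 6.83
tcp_pos: [0.48, 0.1635, 0.2692]
eef_rot: [-3.141, -0.006, -3.086]
ft_force: [-0.3, -0.1, -1.3]
opening: 0.0004
finger_force: 0.0
```

```bash
cat > star.py <<'E'
from fit import *
import sys
def star():
    p=np.load("p.npy");D={}
    for c in("scene","top"):
        bot.capture(c);D[c]=[np.array(r["xy"]) for r in bot.spot_point("ball_a",c) if r["confidence"]>.3]
    def res(t):
        q=p.copy();q[3]=t[0];r=[]
        for c in D:
            P=[proj(c,ball(q,k),I[c]) for k in range(4)]
            for d in D[c]: 
                e=min((d-x for x in P),key=np.linalg.norm);r.append(min(1,8/np.linalg.norm(e))*e)
        return np.concatenate(r)
    G=np.arange(0,1.57,.005);C=[np.sum(res([g])**2) for g in G];g=G[np.argmin(C)]
    print("star",g.round(3),min(C),{c:np.round(D[c]).tolist() for c in D})
star()
E
python3 star.py; python3 -c "
from bench import bot;o=bot.observe();print(o['tcp_pos'],o['ft_force'])"
```

```text
star 0.19 43.024765193103555 {'scene': [[336.0, 176.0], [349.0, 216.0], [321.0, 222.0], [301.0, 183.0]], 'top': [[205.0, 169.0], [200.0, 191.0]]}
[0.48189436 0.16201912 0.27270907] [ 0.12782402  0.47378134 -0.22260394]
```

Call:
{"api": "drive_tool", "payload": {"commands": [[0.8,0,-0.7,0,0,0],[0.8,0,0,0,0,0],[0.8,0,0,0,0,0],[0.3,0,0,0,0,0],[0.3,0,0,0,0,0],[0,0,0,0,0,0]]}}

```text
time: 7.53
tcp_pos: [0.5552, 0.1617, 0.2545]
eef_rot: [-3.141, -0.006, -3.09]
ft_force: [-3.3, -1.0, -0.9]
opening: 0.0005
finger_force: 1.8
```

Call:
{"api": "drive_tool", "payload": {"commands": [[0.4,0,0,0,0,0],[0.4,0,0,0,0,0],[0.4,0,0,0,0,0],[0.3,0,0,0,0,0],[0,0,0,0,0,0]]}}

```text
time: 7.95
tcp_pos: [0.592, 0.1623, 0.254]
eef_rot: [3.141, -0.007, -3.089]
ft_force: [-3.4, -0.3, 0.6]
opening: 0.0005
finger_force: 1.8
```

```bash
python3 star.py
```

```text
star 0.73 19.601395133451703 {'scene': [[309.0, 172.0], [344.0, 232.0], [346.0, 187.0]], 'top': []}
```

Call:
{"api": "drive_tool", "payload": {"commands": [[0.15,0,0,0,0,0],[0.15,0,0,0,0,0],[0,0,0,0,0,0],[-0.8,0,0,0,0,0],[-0.8,0,0.5,0,0,0],[0,0,1,0,0,0],[0,0,1,0,0,0],[-1,-1,1,0,0,0],[-1,-1,0,0,0,0],[-1,-1,0,0,0,0],[0,-1,0,0,0,0]]}}

```text
time: 9.07
tcp_pos: [0.4859, 0.063, 0.3443]
eef_rot: [-3.141, 0.005, -3.087]
ft_force: [1.3, 0.5, -0.5]
opening: 0.0005
finger_force: 0.0
```

```bash
python3 star.py; python3 - <<'E'
from fit import *
import cv2
b=bot.capture("scene")
print(bot.observe()["tcp_pos"])
o=cv2.imread("pics/a.png")
m=np.hstack([cv2.resize(x[170:260,260:380],(400,300),interpolation=cv2.INTER_CUBIC) for x in(o,b)])
n=np.hstack([cv2.resize(x[200:250,255:322],(400,299),interpolation=cv2.INTER_CUBIC) for x in(o,b)])
cv2.imwrite("pics/i.png",np.vstack([m,n]))
E
```

```text
star 0.775 107.55061046974906 {'scene': [[345.0, 228.0], [309.0, 172.0], [302.0, 231.0], [304.0, 213.0], [349.0, 188.0]], 'top': [[199.0, 168.0], [209.0, 241.0], [202.0, 234.0]]}
[0.48866118 0.06365694 0.34287388]
```

View pics/i.png

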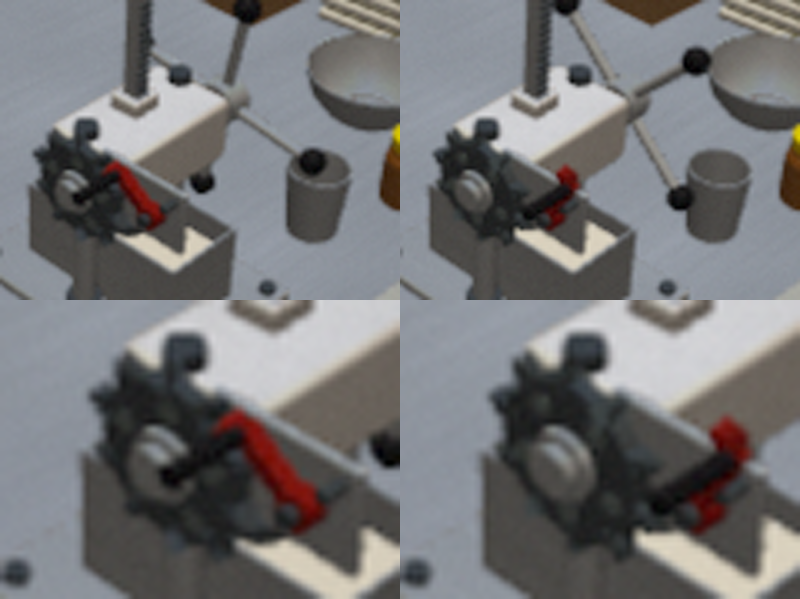

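```bash
python3 - <<'E'
from fit import *
p0=np.load("p.npy")
A=[(0,(334.1,172.7)),(1,(353.9,218.3)),(2,(260+203/3.333,170+181/3.333))]
B=[(0,(348.5,188)),(1,(344,229.4)),(3,(309.8,170.9))]
def f(v):
    r=[]
    for L,t in((A,v[3]),(B,v[4])):
        q=np.r_[v[:3],t]
        r+=[proj("scene",ball(q,k),I["scene"])-uv for k,uv in L]
    return np.r_[np.concatenate(r),(v[:2]-p0[:2])/.003,(v[2]-p0[2])/.02]
s=least_squares(f,np.r_[p0,.8]);print(s.x.round(4),"delta",s.x[4]-s.x[3]);print(s.fun.round(1))
print("pivot",W(s.x,[.108,-.095,.206]),"back",W(s.x,[.127,-.135,.249]))
E
```

```text
[0.5386 0.0478 0.0529 0.1535 0.7637] delta 0.6101870735409589
[-0.1 -0.2 -0.2  0.  -0.1  0.   0.2  0.   0.2 -0.2 -0.  -0.2  0.2 -0.1
 -0.2]
pivot [ 0.65145254 -0.04136988  0.206     ] back [ 0.67254097 -0.0803093   0.249     ]
```

Call:
{"api": "drive_tool", "payload": {"commands": [[0,-0.97,0,0,0,0],[0,-0.97,0,0,0,0],[0,-0.97,0,0,0,0],[0.5,-0.97,0,0,0,0],[0.8,-0.97,0,0,0,0],[1,-0.97,0,0,0,0],[1,0,0,0,0,0],[1,0,0,0,0,0],[1,0,0,0,0,0],[1,0,0,0,0,0],[1,0,0,0,0,0],[1,0,0,0,0,0],[0.8,0,0,0,0,0],[0,0,-1,0,0,0],[0,0,-1,0,0,0],[0,0,-1,0,0,0],[0,0,-1,0,0,0],[0,0,-0.6,0,0,0],[0,0,0,0,0,0]]}}

```text
time: 10.9
tcp_pos: [0.7133, -0.0799, 0.2204]
eef_rot: [3.139, -0.009, -3.087]
ft_force: [-0.4, 0.1, -1.1]
opening: 0.0005
finger_force: 0.0
```

Call:
{"api": "drive_tool", "payload": {"commands": [[-0.5,0,0,0,0,0],[-0.4,0,0,0,0,0],[-0.3,0,0,0,0,0],[-0.3,0,0,0,0,0],[-0.3,0,0,0,0,0],[-0.3,0,0,0,0,0],[-0.3,0,0,0,0,0],[-0.1,0,0,0,0,0],[0,0,0,0,0,0],[0,0,0,0,0,0]]}}

```text
time: 11.73
tcp_pos: [0.6524, -0.082, 0.2269]
eef_rot: [3.141, -0.0, -3.089]
ft_force: [-0.5, 1.4, -1.0]
opening: 0.0007
finger_force: 0.0
```

```bash
python3 - <<'E'
from fit import *
bot.capture("scene")
print([(np.round(r["xy"],1).tolist(),round(r["confidence"],2)) for r in bot.spot_point("peg","scene")][:3])
E
```

```text
[([292.0, 225.5], 0.61)]
```

Call:
{"api": "drive_tool", "payload": {"commands": [[0.8,0,0,0,0,0],[0.8,0,0.5,0,0,0],[0,0,1,0,0,0],[0,0,1,0,0,0],[0,0,1,0,0,0],[0,-1,1,0,0,0],[0,-1,0,0,0,0],[0,0,0,0,0,0]]}}

```text
time: 12.5
tcp_pos: [0.6937, -0.1367, 0.3421]
eef_rot: [-3.137, 0.004, -3.093]
ft_force: [-0.2, -0.2, -1.3]
opening: 0.0004
finger_force: 0.0
```

```bash
python3 - <<'E'
from fit import *
import cv2
b=bot.capture("scene")
print([(np.round(r["xy"],1).tolist(),round(r["confidence"],2)) for r in bot.spot_point("peg","scene")][:3])
o=cv2.imread("pics/a.png")
m=np.hstack([cv2.resize(x[170:260,260:380],(400,300),interpolation=cv2.INTER_CUBIC) for x in(o,b)])
n=np.hstack([cv2.resize(x[200:250,255:322],(400,299),interpolation=cv2.INTER_CUBIC) for x in(o,b)])
cv2.imwrite("pics/j.png",np.vstack([m,n]))
E
```

```text
[]
```

View pics/j.png

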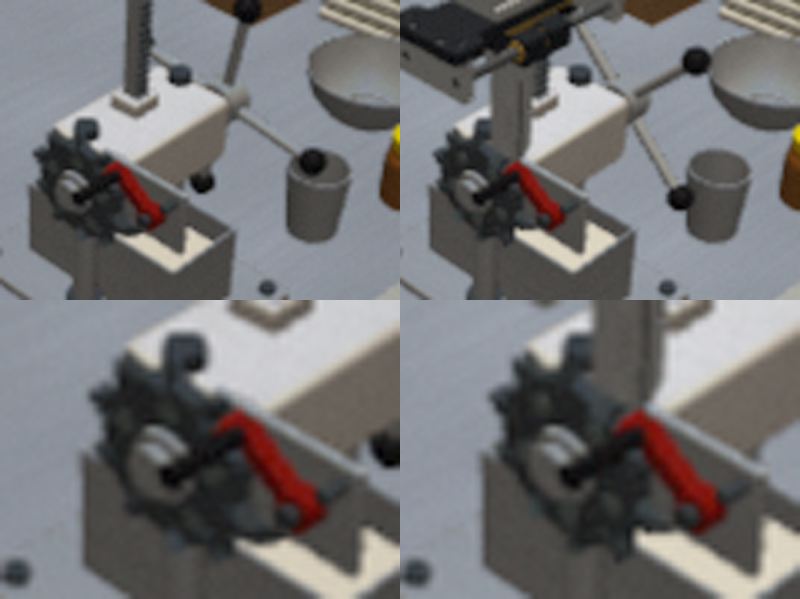

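```bash
python3 - <<'E'
from fit import *
import cv2
b=bot.capture("scene");o=cv2.imread("pics/a.png");p=np.load("p.npy")
for x in(o,b):
    c=x[205:245,280:320].astype(int);m=(c[...,2]>90)&(c[...,1]<60)&(c[...,0]<60)
    y,xx=np.nonzero(m);print(len(y),xx.mean(),y.mean(),np.degrees(.5*np.arctan2(2*np.cov(xx,y)[0,1],xx.var()-y.var())))
tmpl=o[218:232,278:296]
r=cv2.matchTemplate(b[210:240,270:305],tmpl,cv2.TM_CCOEFF_NORMED);print(cv2.minMaxLoc(r),"ref (8,8)")
print([proj("scene",W(p,pg(a)),I["scene"]).round(1) for a in(0,.1,.2)])
E
```

```text
72 20.805555555555557 21.65277777777778 49.71445376078166
77 20.74025974025974 21.753246753246753 49.99629658894405
(-0.28499865531921387, 0.9650197625160217, (17, 8), (8, 8)) ref (8,8)
[array([288.8, 225.9]), array([289.5, 225.4]), array([290.4, 225. ])]
```

Pawl angle matches the original seated one; the arm is clear.

```bash
python3 -c "
from bench import bot;print(bot.close_job())"
```

```text
the job is handed in; nothing more can be done
None
```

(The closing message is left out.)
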